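Load a board carrier under the stage clips

ROBOT

A 6-joint arm with a two-finger parallel gripper is mounted at the origin on the work surface. World frame = base frame: x ahead of the robot, y to its left, z up, the work surface at z = 0. Lengths are in mm, angles in rad, forces in N, time in s.
With the tool pointing down it reaches from about 350 to 775 mm from the base axis. Payload 7.3 kg.
Tool frame: the origin (TCP) lies midway between the tips of the shut fingers; the grasp point (between the pads) lies 19 mm behind it; z points along the fingers, y is the line along which they close (so a half turn about z gives the same grasp; the last joint's range is limited). The gripper opens to 92 mm and grips with 3 to 60 N. Pads are 19 mm wide; open, the fingers measure 130 mm over their backs; the gripper's body (75 mm by 190 mm) begins 47 mm behind the grasp point.
Start: joints at [-1.33, 0.342, 1.524, -0, 1.275, -0.146], TCP at [198.067, -486.224, 226.741] pointing down, gripper open.
Joint ranges: [-2.53, 2.53], [-0.77, 2.02], [0.04, 2.7], [-1, 4.14], [0.28, 2.66], [-3.11, 3.11]. Speed limits (rad/s): [2.57, 2.57, 3.14, 3.14, 3.14, 3.14].

INTERFACE

Orientations are given as [roll, pitch, yaw] about the fixed x, y, z axes, in that order (R = Rz(yaw) Ry(pitch) Rx(roll)).
In Python, from plant import bot gives the robot as it stands. The module is installed in compiled form; this text tells all that it offers.
- The arm moves only by the shell command python3 -m crank 'ROWS' [OPENING]. ROWS is JSON, a list of rows, each a list of 6 numbers: the shift along the tool's x, y, z in m, then the turn, a rotation vector about the tool's x, y, z in rad. In form: [[dx, dy, dz, wx, wy, wz], ...]. A call has 1 to 5 rows; each row shifts and turns the commanded pose from where the row before left it, along the tool's axes as they then stand; what a row does not reach is not made up. A row lasts 1/8 s, in which the tool goes at most 62.5 mm and 10.7 degrees, less where a joint would pass 70% of its speed; a pose out of reach is approached as far as the arm can. A call is refused whole if a number of a shift passes 0.0625 or a number of a turn 0.188, either way. A call with a gripper value outside its range is refused whole. OPENING is the opening in per cent of the stroke, from 0 (shut) to 100 (fully open), set as the call begins (- or left out, the last holds). The fingers move at their own pace and stop on an object; the grip force is fixed at half the most. Time passes only in rows, so rows that do not move let the fingers close. It gives the time, the measured TCP pose, the force, the opening and the grip force at its end, in the units of the state.
- bot.get_obs(): the state, without advancing time (a new reading comes with each control period).
- bot.capture(name): name is "side" or "top" or "wrist"; returns a dict with "color" (400x640x3 uint8, blue, green, red), "fov_y" (degrees; the focal length in pixels is half the picture's height over the tangent of half this angle, whatever the lens; pixels are square), "cx", "cy" (the principal point, pixels), "extrinsics" (4x4, takes a point from world to camera coordinates); the wrist camera has in their place "tool_from_camera" (4x4, takes a point from camera to tool coordinates, whose origin is the TCP and whose axes are the flange's). Camera axes: x right, y up, looking along -z (the intrinsics and any distortion apply to the point x, -y, -z); pixel columns grow to the right and rows downward; lengths in mm; the calibration is good to about 2 mm. A picture is of the moment at which its call begins: read the wrist's pose just before it. There is no depth.
- bot.close_job(): hands the job in; it is judged then, once.
The state is a dict: "time": time; "joint_positions": joint angles; "dq": joint speeds; "tau": joint torques, N m; "tool_pos": TCP position; "tcp_rot": TCP orientation; "contact_force": force on the tool from outside, world axes, zero at the start; "moment": the same for the moment, N m; "grip_width": finger opening in mm; "finger_force": force on a finger pad.
Only numpy, scipy, OpenCV 4.12 (cv2) and the standard library are available. Lean on these libraries where they do the work, as an engineer would, in place of code of your own. Each camera call takes 0.05 s, during which the arm holds its last target. There are 200 camera calls.

TASK

Put the circuit board carrier with the orange grip on the inspection stand: lay it flat on the stage in front of the two sprung clips, front rail towards them, then slide it along the stage so that both clips ride up over the rail and snap down behind it, and on until it is centred, square and fully home against the back stop. Press it home with a steady push of about 10 newtons on the stop, never above 14, then let go and leave it there. Let only the rail lift the clips, so that they are not bent, and leave everything else on the bench where it is.

Things in the scene. Friction and masses are not known exactly. Their poses are not given: they have to be found in the camera images.
- carrier_grip (a point): Centre of the orange grip post of the carrier to be loaded, 28 mm above its underside. The post is 16 mm thick along the carrier's x, 26 mm wide along y; its top is 46 mm above the underside. Axes as carrier. Gripped across the 16 mm (fingers closing along x) the carrier stays level. The tray beside the post is at most 10 mm high; nothing taller stands within 35 mm.
- carrier: Carrier to be loaded: grey tray frame 110 (x) by 80 (y) by 10 mm with a green board, about 0.16 kg. Origin: centre of its underside; x to its front rail, y left, z up; grip post at x = -45 mm. Front rail: x = 43 to 55 mm, 10 mm high, top front edge bevelled. Behind it the board's top is 4 mm above the underside, bare 15 to 36 mm either side of the middle, where the clips come down. Starts flat on the bench.
- front_l (a point): Lower edge of the carrier's front face, 35 mm left (+y) of its middle, at x = 55 mm, on the underside. Axes as carrier.
- front_r (a point): The same, 35 mm right (-y) of the middle.
- back_stop: Back stop of the fixed inspection stand: aluminium strip 94 mm wide, 9 mm high, across the stage. Origin: middle of the foot of its front face, on the stage surface (18 mm above the bench); x is the sliding direction, into the stop, y left, z up. The flat stage is 180 mm wide and begins at x = -182 mm. A camera tube and column, 0.25 m high, stand behind the stop at x = 46 mm, y = 50 to 150 mm.
- clip_l (a joint): Left (+y) stage clip, a sprung arm, in rad, growing as its foot rises (hinge to foot 50 mm): 0 at rest, about 0.05 standing on the board in the carrier, about 0.17 riding on top of the front rail. The foot presses with about 2 N on the board, 3 N on the rail. Pushing the rail under both clips takes 6 to 12 N, which drops as they snap down, 6 to 9 mm before the stop; the slide after that takes 2 to 6 N.
- clip_r (a joint): Right (-y) stage clip, a sprung arm, in rad, growing as its foot rises (hinge to foot 50 mm): 0 at rest, about 0.05 standing on the board in the carrier, about 0.17 riding on top of the front rail. The foot presses with about 2 N on the board, 3 N on the rail. Pushing the rail under both clips takes 6 to 12 N, which drops as they snap down, 6 to 9 mm before the stop; the slide after that takes 2 to 6 N.
- foot_l (a point): Foot of the left clip: lowest line of a round steel bar of 3 mm radius, 8 mm wide, 21 mm in front of the stop's face and 25 mm left (+y) of its middle, 1.5 mm above the bare stage at rest. The clip's arm runs 18 mm above the stage from here back over the stop to its hinge; a nose bent up at 30 degrees runs forward to 48 mm in front of the stop, ending 16 mm above the stage.
- foot_r (a point): Foot of the right clip: lowest line of a round steel bar of 3 mm radius, 8 mm wide, 21 mm in front of the stop's face and 25 mm right (-y) of its middle, 1.5 mm above the bare stage at rest. The clip's arm runs 18 mm above the stage from here back over the stop to its hinge; a nose bent up at 30 degrees runs forward to 48 mm in front of the stop, ending 16 mm above the stage.
- carrier_blue: A second board carrier of the same shape with a blue grip post and a blue board, not to be used. Origin at the centre of its underside, x to its front rail.
- plug_red: Loose black round cable connector with a red ring, 77 mm long, 25 mm across, lying on the bench. Leave alone.
- plug_green: The same kind of connector with a green ring. Leave alone.
- multimeter: Orange hand multimeter, 150 x 75 x 42 mm, lying face up. Leave alone.
- screwdriver: Screwdriver, 170 mm long, lying on the bench. Leave alone.
- esd_brush: Small brush, 160 mm long, lying on the bench. Leave alone.
- cleaner: White plastic bottle with a red cap, 40 mm across, 95 mm tall, standing. Leave alone.
Things that resemble listed ones, but are neither listed nor needed, are in the scene too. Leave any brown or yellow look-alike of the carrier alone.

How it is judged (in metres and radians):
On the way, in this order (a step that is already met when the one before it is completed fails the run):
1. the carrier lies flat on the stage, its front rail in front of the clips, the clips still down (z of front_l in the frame of back_stop between -0.003 and 0.003 m and z of front_r in the frame of back_stop between -0.003 and 0.003 m and angle between carrier's own z axis and vertical below 0.05 rad and y of carrier in the frame of back_stop between -0.02 and 0.02 m and x of front_l in the frame of back_stop between -0.12 and -0.033 m and x of front_r in the frame of back_stop between -0.12 and -0.033 m and value of joint each of clip_l, clip_r below 0.03 rad), for 0.1 s.
2. both clips have ridden up onto the front rail (value of joint each of clip_l, clip_r above 0.13 rad), for 0.05 s.
3. with both clips snapped down behind the rail, the carrier is pressed home against the back stop with 7 to 14 N (contact force between carrier and back_stop above 7 N and value of joint each of clip_l, clip_r below 0.08 rad), for 0.2 s.
At the end, for the whole second after the job is handed in: Carrier released and at rest flat on the stage, both front corners within 1.5 mm of the back stop, centred to 5 mm, and both clips snapped down on the board behind the front rail (clip values 0.03 to 0.08) (x of each of front_l, front_r in the frame of back_stop above -0.0015 m and y of carrier in the frame of back_stop between -0.005 and 0.005 m and z of front_l in the frame of back_stop between -0.003 and 0.003 m and z of front_r in the frame of back_stop between -0.003 and 0.003 m and angle between carrier's own z axis and vertical below 0.05 rad and value of joint clip_l between 0.03 and 0.08 rad and value of joint clip_r between 0.03 and 0.08 rad and linear speed of carrier below 0.01 m/s); the robot touches nothing.
It fails at once if the carrier is pressed against the back stop with more than 14 N (contact force between carrier and back_stop above 14 N).
It fails at once if a clip is bent up beyond 0.26 rad (the rail needs 0.17) (value of joint any of clip_l, clip_r above 0.26 rad).
It fails at once if another thing on the bench is shifted by more than 15 mm (distance of any of carrier_blue, plug_red, plug_green, multimeter, screwdriver, esd_brush, cleaner from where it was at the start of the episode above 0.015 m).
It also fails if it takes over 66 s, if anything falls off the work surface, if the arm or the gripper's body presses on something with over 40 N, if the wrist force passes 120 N, or if a joint passes its speed limit or range.

## Working session

There is one attempt and no reset: what is moved stays moved. The work goes in short steps, Python scripts to look and compute and a shell command to move; the robot and the scene stay as the last step left them, time stands still between calls to the robot, and variables do not carry over. Pictures are saved under pics/ and viewed, at most 10 in all, crops included, and the job is handed in when it is done.

```bash
mkdir -p pics; python3 - <<'E'
from plant import bot
import cv2,numpy as np
o=bot.get_obs();print({k:np.round(v,3).tolist() for k,v in o.items()})
for n in("top","side"):
    c=bot.capture(n);cv2.imwrite(f"pics/{n}0.png",c["color"]);print({k:(np.round(v,3).tolist()) for k,v in c.items() if k!="color"})
    np.savez(f"{n}0.npz",**c)
E
```

```text
{'time': 0.0, 'joint_positions': [-1.33, 0.343, 1.525, 0.0, 1.275, -0.146], 'dq': [0.001, 0.001, -0.0, -0.002, -0.001, 0.001], 'tau': [0.001, -43.124, -24.422, 0.072, 0.056, -0.0], 'tool_pos': [197.974, -485.805, 226.039], 'tcp_rot': [-3.14, -0.0, 0.387], 'contact_force': [-0.166, -0.169, -0.114], 'moment': [-0.024, 0.029, 0.019], 'finger_force': 0.0, 'grip_width': 91.913}
{'fov_y': 57.38, 'cx': 320.693, 'cy': 200.123, 'extrinsics': [[0.014, -1.0, -0.007, -66.995], [0.99, 0.012, 0.144, -481.75], [-0.144, -0.009, 0.99, -999.778], [0.0, 0.0, 0.0, 1.0]]}
{'fov_y': 49.852, 'cx': 319.817, 'cy': 205.94, 'extrinsics': [[0.992, -0.126, 0.009, -476.594], [0.06, 0.532, 0.844, -45.465], [-0.111, -0.837, 0.536, -1173.966], [0.0, 0.0, 0.0, 1.0]]}
```

View pics/top0.png

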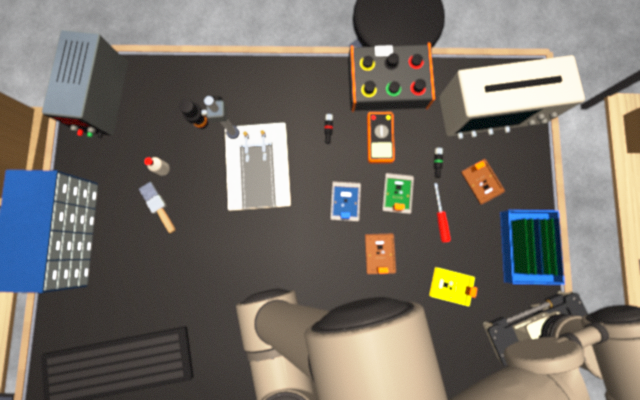

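View pics/side0.png

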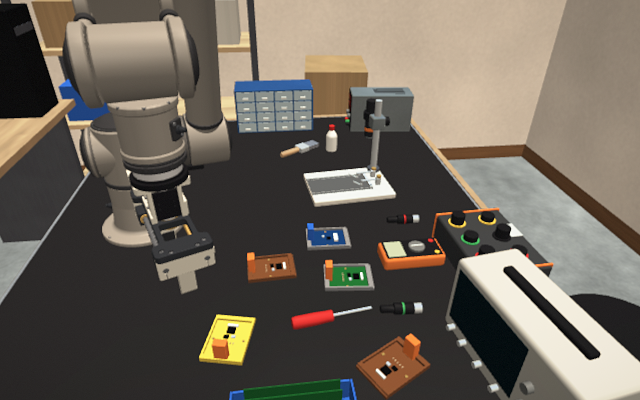

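The top view shows these carrier candidates:
- green board at (398,193), orange post at (391,208)
- blue at (346,200)
- brown at (380,254) and (484,180)
- yellow at (453,287)

The grey tray with the green board and orange post fits. The stand is at (258,167), with its clips and stop at the top of the image (about +x). I'll confirm both in one enlarged crop.

```bash
cat > h.py <<'E'
import numpy as np,cv2
from scipy.spatial.transform import Rotation as R
def cam(c,T=None):
    """returns camera->world 4x4; T = tool pose for wrist"""
    return T@c["tool_from_camera"] if T is not None else np.linalg.inv(c["extrinsics"])
def tool(o):
    T=np.eye(4);T[:3,:3]=R.from_euler('xyz',o["tcp_rot"]).as_matrix();T[:3,3]=o["tool_pos"];return T
def f(c): return 200/np.tan(np.radians(float(c["fov_y"]))/2)
def ray(c,W,uv,z):
    uv=np.atleast_2d(uv).astype(float);k=f(c)
    d=np.c_[(uv[:,0]-c["cx"])/k,-(uv[:,1]-c["cy"])/k,-np.ones(len(uv))]@W[:3,:3].T
    p=W[:3,3];return p+d*((z-p[2])/d[:,2])[:,None]
def proj(c,W,P):
    q=(np.atleast_2d(P)-W[:3,3])@W[:3,:3];k=f(c)
    return np.c_[c["cx"]-k*q[:,0]/q[:,2],c["cy"]+k*q[:,1]/q[:,2]]
def blobs(m,amin=40):
    n,l,s,c=cv2.connectedComponentsWithStats(m.astype(np.uint8))
    return [(int(s[i,4]),c[i].round(1),s[i,:4]) for i in range(1,n) if s[i,4]>=amin]
E
python3 - <<'E'
from h import *
c=dict(np.load("top0.npz"));im=c["color"];W=cam(c)
a=cv2.resize(im[165:225,320:420],(800,480),interpolation=2)[:, :];b=cv2.resize(im[115:220,215:300],(485,600),interpolation=2)
cv2.imwrite("pics/crop.png",np.hstack([cv2.resize(a,(400,240)),cv2.resize(b,(388,480))[:240*2][:480]]) if 0 else np.hstack([cv2.copyMakeBorder(cv2.resize(im[165:225,370:425],(400,436),interpolation=2),0,44,0,0,0),cv2.resize(im[115:220,215:300],(388,480),interpolation=2)]))
hsv=cv2.cvtColor(im,cv2.COLOR_BGR2HSV);H,S,V=cv2.split(hsv)
roi=np.zeros(H.shape,bool);roi[165:222,370:425]=1
def rect(m,z,name):
    k=max(cv2.findContours(m.astype(np.uint8),0,1)[0],key=cv2.contourArea)
    P=ray(c,W,k[:,0],z)[:,:2].astype(np.float32);r=cv2.minAreaRect(P);print(name,np.round(r[0],1),np.round(r[1],1),round(r[2],2))
rect(roi&(V>90),10,"carrier")
rect(roi&(H>45)&(H<80)&(S>100),4,"board")
o=roi&(H<18)&(S>150)&(V>120)
for q in blobs(o,10): print("orange",q,ray(c,W,q[1],46))
r2=np.zeros(H.shape,bool);r2[115:220,215:300]=1
rect(r2&(V>110),18,"stage")
E
```

```text
carrier [ 510.4 -284. ] [ 90.1 120. ] 84.38
board [ 510.4 -284.9] [67.1 82.5] 84.47
orange (18, array([396.8, 208.8]), array([393, 206,  10,   5], dtype=int32)) [[ 459.15364116 -273.07278588   46.        ]]
stage [585.6 126.6] [257.4 187.3] 5.08
```

View pics/crop.png

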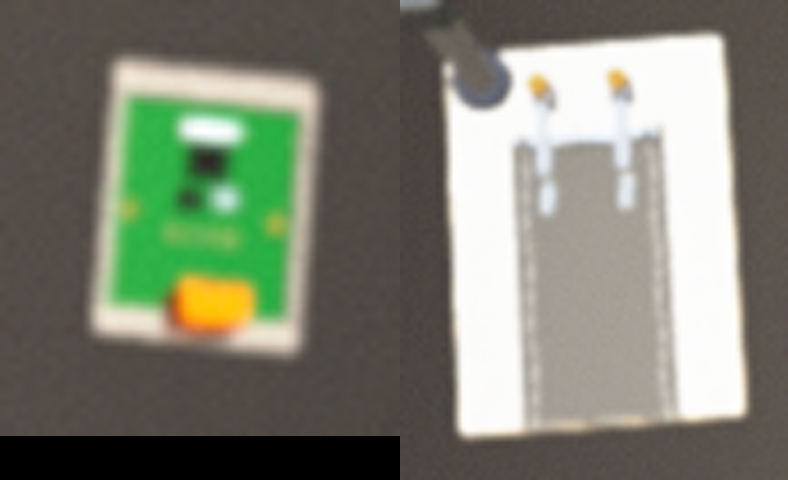

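The crop confirms a grey tray, green board and orange post at the robot-side end, with the front rail facing +x at yaw ≈ -5.6°. On the right, the stage lane ends at a stop at about (256,146), with two clips and yaw ≈ +5°. I'll move above the carrier.

```bash
python3 -m crank '[[0.054,-0.015,-0.006,0,0,0],[0.054,-0.015,-0.006,0,0,0],[0.054,-0.015,-0.006,0,0,0],[0.054,-0.015,-0.006,0,0,0],[0.054,-0.015,-0.006,0,0,0]]' 33; python3 -m crank '[[0.054,-0.015,-0.006,0,0,-0.18],[0,0,0,0,0,-0.18],[0,0,0,0,0,-0.18],[0,0,0,0,0,-0.18],[0,0,0,0,0,-0.18]]'; python3 -m crank '[[0,0,0,0,0,-0.18],[0,0,0,0,0,0],[0,0,0,0,0,0]]'
python3 - <<'E'
from plant import bot
from h import *
o=bot.get_obs();c=bot.capture("wrist");T=tool(o);np.savez("w1.npz",T=T,**c)
print(o["tool_pos"],o["tcp_rot"],c["tool_from_camera"].round(3),c["fov_y"],c["cx"],c["cy"])
cv2.imwrite("pics/w1.png",c["color"])
E
```

```text
time: 0.72
tool_pos: [421.0, -313.5, 256.7]
tcp_rot: [-3.141, 0.0, 0.387]
contact_force: [-0.1, -1.0, 1.0]
grip_width: 46.5
finger_force: 0.0
time: 1.35
tool_pos: [464.1, -280.4, 262.2]
tcp_rot: [-3.141, -0.0, 1.293]
contact_force: [-0.2, -0.2, -0.3]
grip_width: 30.3
finger_force: 0.0
time: 1.72
tool_pos: [464.1, -280.6, 262.5]
tcp_rot: [-3.141, -0.0, 1.463]
contact_force: [0.9, 0.1, -0.0]
grip_width: 30.3
finger_force: 0.0
[ 464.11272537 -280.60100525  262.52738015] [-3.14126915e+00 -1.91086573e-04  1.46324357e+00] [[-1.00000e-03  9.68000e-01  2.52000e-01  6.74420e+01]
 [ 1.00000e+00  0.00000e+00  0.00000e+00 -2.52000e-01]
 [ 0.00000e+00  2.52000e-01 -9.68000e-01 -1.59298e+02]
 [ 0.00000e+00  0.00000e+00  0.00000e+00  1.00000e+00]] 71.13544146330082 323.2124036748231 198.4537741725373
```

View pics/w1.png

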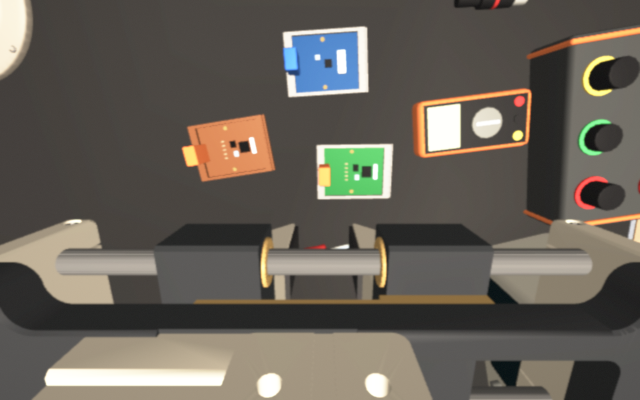

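The wrist view shows the carrier at (355,172), with its post at (324,175) and almost aligned with the image axes. I'll measure it here.

```bash
cat > meas.py <<'E'
from h import *
def measure(c,W,roi):
    im=c["color"];H,S,V=cv2.split(cv2.cvtColor(im,cv2.COLOR_BGR2HSV))
    m=np.zeros(H.shape,bool);m[roi[1]:roi[3],roi[0]:roi[2]]=1
    g=m&(V>100)&~((H<25)&(S>120)); k=max(cv2.findContours(g.astype(np.uint8),0,1)[0],key=cv2.contourArea)
    for n,z in(("tray z10",10),):
        r=cv2.minAreaRect(ray(c,W,k[:,0],z)[:,:2].astype(np.float32));print(n,np.round(r[0],1),np.round(r[1],1),round(r[2],2))
    b=m&(H>40)&(H<85)&(S>100);k=max(cv2.findContours(b.astype(np.uint8),0,1)[0],key=cv2.contourArea)
    r=cv2.minAreaRect(ray(c,W,k[:,0],4)[:,:2].astype(np.float32));print("board",np.round(r[0],1),np.round(r[1],1),round(r[2],2))
    o=m&(H>5)&(H<25)&(S>150)&(V>150)
    for q in blobs(o): print("orange",q,ray(c,W,q[1],46).round(1), "bbox",ray(c,W,[[q[2][0],q[2][1]],[q[2][0]+q[2][2],q[2][1]+q[2][3]]],46)[:,:2].round(1).tolist())
E
python3 - <<'E'
from meas import *
c=dict(np.load("w1.npz"));measure(c,cam(c,c["T"]),(310,138,400,204))
E
```

```text
tray z10 [ 509.  -284.4] [ 84.2 114. ] 84.38
board [ 509.1 -285.5] [68.3 86. ] 83.81
```

```bash
python3 -m crank '[[0,0,0.05,0,0,0],[0,0,0.05,0,0,0],[0,0,0.05,0,0,0],[0,0,0.02,0,0,0],[0,0,0,0,0,0]]' | grep tool_pos
python3 - <<'E'
from plant import bot
from meas import *
o=bot.get_obs();c=bot.capture("wrist");T=tool(o);np.savez("w2.npz",T=T,**c);W=cam(c,T)
print(o["tool_pos"],o["tcp_rot"]);cv2.imwrite("pics/w2.png",c["color"])
for P in([465,-280,46],[509,-284,10]):print(proj(c,W,P))
measure(c,W,(200,60,500,330))
E
```

```text
tool_pos: [463.4, -280.0, 91.2]
[ 463.35621825 -280.01521552   91.24085047] [-3.13852612e+00 -1.95430323e-03  1.46518262e+00]
[[325.93819939 216.21913784]]
[[375.22217706 202.96501512]]
tray z10 [ 509.2 -285.4] [ 84.1 111.4] 84.54
board [ 509.5 -285.5] [70.7 87.6] 84.53
orange (962, array([494.4, 134.8]), array([488,  84,  12,  98], dtype=int32)) [[ 590.7 -232.    46. ]] bbox [[584.8, -197.4], [596.4, -267.0]]
orange (2793, array([218. , 160.3]), array([200, 108,  43,  98], dtype=int32)) [[ 391. -229.   46.]] bbox [[385.7, -191.8], [403.0, -265.2]]
orange (295, array([327.3, 203.6]), array([317, 190,  20,  43], dtype=int32)) [[ 467.1 -270.1   46. ]] bbox [[460.5, -258.8], [472.2, -294.6]]
```

View pics/w2.png

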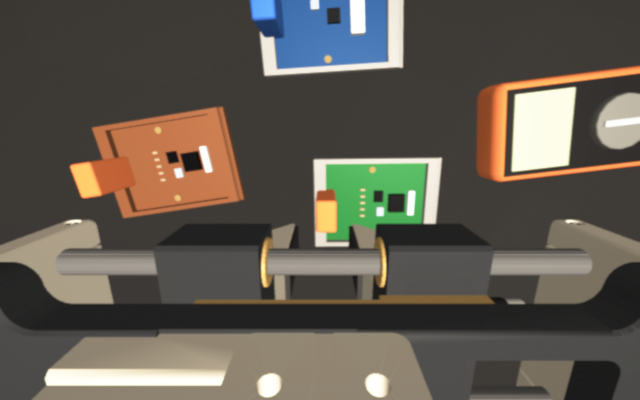

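The wrist view shows the green carrier at (376,203), with the post top at about (326,217), where a post at (465,-280) projects. I'll descend and grip.

```bash
python3 -m crank '[[0,0.0015,0.03,0,0,0],[0,0,0.03,0,0,0],[0,0,0.016,0,0,0],[0,0,0,0,0,0],[0,0,0,0,0,0]]' ; python3 -m crank '[[0,0,0,0,0,0],[0,0,0,0,0,0],[0,0,0,0,0,0],[0,0,0,0,0,0]]' 0
```

```text
time: 3.08
tool_pos: [466.5, -281.4, 18.0]
tcp_rot: [3.14, 0.001, 1.467]
contact_force: [-0.2, -0.3, -0.0]
grip_width: 30.2
finger_force: 0.0
time: 3.58
tool_pos: [466.0, -281.0, 17.5]
tcp_rot: [3.141, 0.001, 1.467]
contact_force: [-0.8, 0.4, 6.2]
grip_width: 16.0
finger_force: 30.0
```

Gripped, width 16.0 mm. I'll lift the carrier and move beside the stand to look.

```bash
python3 -m crank '[[0,0,-0.02,0,0,0],[0,0,-0.03,0,0,0],[0,0,-0.035,0,0,0],[0,0,-0.035,0,0,0],[0,0,-0.02,0,0,0]]'; python3 -m crank '[[0.02,0,0,0,0,0],[0.035,-0.002,0,0,0,0],[0.035,-0.003,0,0,0,0],[0.035,-0.003,0,0,0,0],[0.035,-0.003,0,0,0,0]]' |grep -v rot;  python3 -m crank '[[0.035,-0.003,0,0,0,0],[0.035,-0.003,0,0,0,0],[0.035,0,0,0,0,0],[0.025,0,0,0,0,0],[0.01,0,0,0,0,0]]' |grep -v rot;  python3 -m crank '[[0,0,0,0,0,-0.05],[0,0,0,0,0,-0.095],[0,0,0,0,0,-0.048],[0,0,0,0,0,0],[0,0,0,0,0,0]]'
python3 - <<'E'
from plant import bot
from meas import *
o=bot.get_obs();c=bot.capture("wrist");T=tool(o);np.savez("w3.npz",T=T,**c);W=cam(c,T)
print(o["tool_pos"],o["tcp_rot"]);cv2.imwrite("pics/w3.png",c["color"])
t=dict(np.load("top0.npz"));s=ray(t,cam(t),[256.6,145.6],18);print("stop top",s, "guess px",proj(c,W,[[642.4,131.6,18],s[0]]).round(1).tolist())
E
```

```text
time: 4.2
tool_pos: [465.9, -281.0, 158.3]
tcp_rot: [3.14, 0.001, 1.467]
contact_force: [1.0, -0.1, -3.2]
grip_width: 15.5
finger_force: 30.0
time: 4.82
tool_pos: [470.1, -117.9, 155.2]
contact_force: [-0.3, -0.4, -1.3]
grip_width: 15.6
finger_force: 30.0
time: 5.45
tool_pos: [478.6, 21.4, 155.5]
contact_force: [0.4, -0.9, -2.4]
grip_width: 15.9
finger_force: 30.0
time: 6.08
tool_pos: [479.6, 19.3, 156.3]
tcp_rot: [-3.141, -0.0, 1.659]
contact_force: [-0.3, 0.1, -1.8]
grip_width: 15.8
finger_force: 30.0
[479.55680898  19.25025728 156.30777784] [-3.14075166e+00 -4.18486314e-05  1.65858272e+00]
stop top [[644.76833704 130.26954485  18.        ]] guess px [[495.3, 94.5], [497.3, 96.1]]
```

View pics/w3.png

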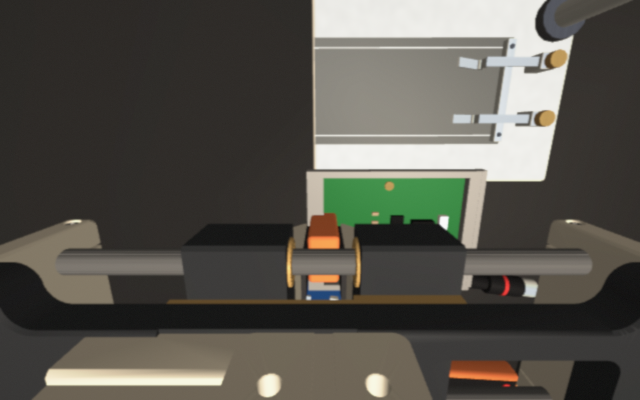

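The picture shows the stand at upper right: the lane between rows 38 and 143, the stop strip at columns 497–515 and the clips at rows 62 and 118. The held carrier's left edge is at row 171. Next I'll crop for precise edges and measure the lane and the held tray.

```bash
python3 - <<'E'
from meas import *
c=dict(np.load("w3.npz"));W=cam(c,c["T"]);im=c["color"];g=cv2.cvtColor(im,6).astype(int)
cv2.imwrite("pics/c3.png",cv2.resize(im[20:160,440:580],(588,588),interpolation=2))
# lane white lines
for r0,r1 in((42,53),(128,141)):
    cols=np.arange(330,440,5);rows=np.array([r0+np.average(np.arange(r1-r0),weights=np.maximum(g[r0:r1,u]-130,0)+1e-3) for u in cols])
    P=ray(c,W,np.c_[cols,rows],18);k=np.polyfit(P[:,0],P[:,1],1);print("line yaw",np.arctan(k[0]).round(4),"y at x=640",np.polyval(k,640).round(1),"rows",rows[[0,-1]].round(1),np.polyfit(P[:,0],P[:,1],1,full=True)[1].round(2))
# held tray
H,S,V=cv2.split(cv2.cvtColor(im,cv2.COLOR_BGR2HSV))
row=g[200];print("tray row200",[ (u,row[u]) for u in list(range(300,330,3))+list(range(458,492,3))])
for u in(340,460):print("col",u,[(v,g[v,u]) for v in range(162,184,2)])
for v in(60,75,90,105,125):print("stop",v,g[v,484:524:2].tolist())
print("stage front",[(v,g[v,308:320].tolist()) for v in(20,160)])
E
```

```text
line yaw 0.0875 y at x=640 174.4 rows [47.3 47.3] [0.01]
line yaw 0.087 y at x=640 92.0 rows [134.7 134.7] [0.05]
tray row200 [(300, np.int64(50)), (303, np.int64(51)), (306, np.int64(96)), (309, np.int64(188)), (312, np.int64(189)), (315, np.int64(190)), (318, np.int64(190)), (321, np.int64(188)), (324, np.int64(119)), (327, np.int64(105)), (458, np.int64(108)), (461, np.int64(101)), (464, np.int64(56)), (467, np.int64(147)), (470, np.int64(194)), (473, np.int64(193)), (476, np.int64(192)), (479, np.int64(191)), (482, np.int64(179)), (485, np.int64(60)), (488, np.int64(58)), (491, np.int64(57))]
col 340 [(162, np.int64(240)), (164, np.int64(241)), (166, np.int64(241)), (168, np.int64(229)), (170, np.int64(95)), (172, np.int64(183)), (174, np.int64(199)), (176, np.int64(198)), (178, np.int64(146)), (180, np.int64(111)), (182, np.int64(111))]
col 460 [(162, np.int64(239)), (164, np.int64(238)), (166, np.int64(238)), (168, np.int64(223)), (170, np.int64(94)), (172, np.int64(188)), (174, np.int64(199)), (176, np.int64(197)), (178, np.int64(139)), (180, np.int64(111)), (182, np.int64(112))]
stop 60 [78, 131, 203, 208, 209, 209, 207, 208, 208, 208, 208, 208, 208, 208, 208, 208, 208, 207, 207, 207]
stop 75 [123, 124, 123, 122, 123, 123, 121, 108, 83, 111, 208, 224, 221, 223, 235, 236, 236, 237, 235, 235]
stop 90 [126, 126, 125, 124, 125, 124, 105, 84, 126, 216, 225, 222, 226, 237, 238, 238, 238, 238, 239, 239]
stop 105 [127, 127, 127, 126, 124, 105, 84, 140, 222, 225, 224, 228, 238, 238, 238, 238, 237, 237, 236, 237]
stop 125 [129, 129, 129, 121, 91, 96, 195, 226, 227, 225, 235, 238, 239, 239, 238, 219, 123, 114, 115, 117]
stage front [(20, [45, 44, 47, 75, 135, 190, 218, 228, 234, 235, 236, 237]), (160, [49, 48, 48, 49, 65, 115, 177, 218, 232, 238, 240, 240])]
```

View pics/c3.png

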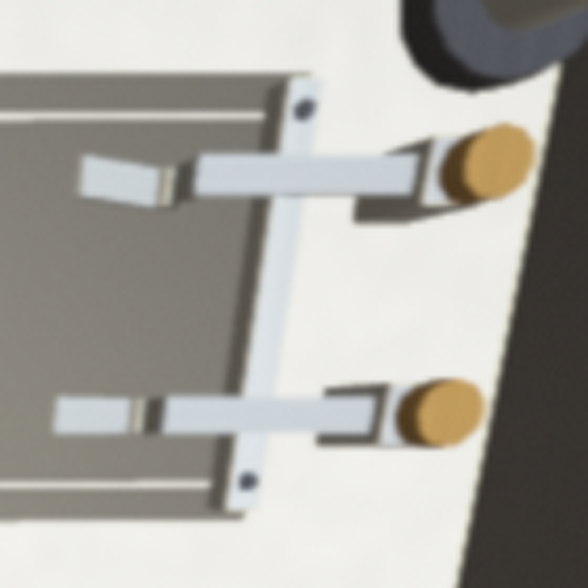

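The crop shows the stop's front foot as a dark line from about (505,40) to (492,140) in the full image. Both clips are down and the stop is square to the lane. I'll compute the stop frame and the carrier-in-tool pose.

```bash
python3 - <<'E'
from meas import *
c=dict(np.load("w3.npz"));T=c["T"];W=cam(c,T)
F=ray(c,W,[[498.3,75],[496.3,90],[494.3,105],[491.5,125]],18);G=ray(c,W,[[503,75],[500.6,90],[498,105],[495,125]],27)
yaw=.0873;ex=np.array([np.cos(yaw),np.sin(yaw)]);ey=np.array([-ex[1],ex[0]])
o=np.array([640,133.2]);
print("along foot",((F[:,:2]-o)@ex).round(1),"top",((G[:,:2]-o)@ex).round(1))
print("stage front along",((ray(c,W,[[312,20],[313,160]],18)[:,:2]-o)@ex).round(1))
E_=ray(c,W,[[515,38.5],[497.5,142]],27);print("stop ends y",((E_[:,:2]-o)@ey).round(1))
P=ray(c,W,[[306,200],[484.2,200],[340,171],[460,171]],T[2,3]-7.5);q=(P-T[:3,3])@T[:3,:3];print("tray in tool (x=left,y=fwd)",q.round(1))
E
```

```text
along foot [2.4 2.5 2.7 2.9] top [1.6 1.5 1.1 1.1]
stage front along [-180.8 -181.1]
stop ends y [ 46.2 -48. ]
tray in tool (x=left,y=fwd) [[ 23.1 -10.9   7.5]
 [ 23.1  99.    7.4]
 [ 41.1   9.8   7.5]
 [ 41.1  81.9   7.4]]
```

The measurements agree: stop ends at ±47 mm, stage front 182 mm back, tray length 110 mm. The stop is at about (641.7,133), yaw 0.0873. I'll move over the stage start and down.

```bash
python3 -m crank '[[0.02,0.0023,0,0,0,0],[0.03,0,0,0,0,0],[0.03,0,0,0,0,0],[0.018,0,0.02,0,0,0],[0,0,0.03,0,0,0]]'|grep pos; python3 -m crank '[[0,0,0.03,0,0,0],[0,0,0.025,0,0,0],[0,0,0.007,0,0,0],[0,0,0,0,0,0],[0,0,0,0,0,0]]'
```

```text
tool_pos: [474.0, 118.4, 106.8]
time: 7.38
tool_pos: [474.3, 117.2, 45.7]
tcp_rot: [3.14, 0.0, 1.66]
contact_force: [-0.1, 0.0, -2.1]
grip_width: 15.8
finger_force: 30.0
```

```bash
python3 -m crank '[[0,0,0.003,0,0,0],[0,0,0.003,0,0,0],[0,0,0.002,0,0,0],[0,0,0,0,0,0]]'|egrep 'pos|force'; python3 -m crank '[[0,0,0.001,0,0,0],[0,0,0,0,0,0],[0,0,0,0,0,0]]'|egrep 'pos|contact'; python3 -m crank '[[0,0,0.001,0,0,0],[0,0,0,0,0,0],[0,0,0,0,0,0]]'
```

```text
tool_pos: [473.4, 117.1, 36.5]
contact_force: [-0.9, -0.3, -2.8]
finger_force: 30.0
tool_pos: [473.5, 117.1, 35.7]
contact_force: [-0.4, -0.3, -1.3]
time: 8.62
tool_pos: [473.9, 117.2, 35.5]
tcp_rot: [3.14, 0.0, 1.66]
contact_force: [-1.3, 0.6, 6.0]
grip_width: 15.9
finger_force: 30.0
```

Contact is at the expected height, with about 7 N downward. I'll ease off a little and start the slide.

```bash
python3 -m crank '[[0,0,-0.0004,0,0,0],[0,0,0,0,0,0]]'|egrep 'pos|contact'; python3 -m crank '[[0,0.005,0,0,0,0],[0,0.007,0,0,0,0],[0,0.007,0,0,0,0],[0,0.007,0,0,0,0],[0,0.005,0,0,0,0]]'; python3 -m crank '[[0,0,0,0,0,0],[0,0,0,0,0,0]]'
```

```text
tool_pos: [473.9, 117.2, 35.5]
contact_force: [-1.6, 0.5, 5.5]
time: 9.5
tool_pos: [504.8, 119.9, 35.5]
tcp_rot: [3.141, 0.0, 1.66]
contact_force: [-1.7, -0.6, 6.2]
grip_width: 15.8
finger_force: 30.0
time: 9.75
tool_pos: [505.1, 119.9, 35.5]
tcp_rot: [3.14, 0.0, 1.66]
contact_force: [1.6, 0.4, 5.1]
grip_width: 15.7
finger_force: 30.0
```

```bash
s(){ egrep 'pos|contact'|tr '\n' ' ';echo; }
python3 -m crank '[[0,0.002,0,0,0,0],[0,0.002,0,0,0,0],[0,0,0,0,0,0]]'|s; python3 -m crank '[[0,0.002,0,0,0,0],[0,0.002,0,0,0,0],[0,0,0,0,0,0]]'|s; python3 -m crank '[[0,0.002,0,0,0,0],[0,0.002,0,0,0,0],[0,0,0,0,0,0]]'|s;python3 -m crank '[[0,0.002,0,0,0,0],[0,0.002,0,0,0,0],[0,0,0,0,0,0]]'|s
```

```text
tool_pos: [508.2, 120.3, 35.5] contact_force: [-1.3, -0.1, 8.2] 
tool_pos: [511.1, 120.6, 35.5] contact_force: [-4.8, -0.4, 10.6] 
tool_pos: [514.7, 120.9, 35.5] contact_force: [-6.3, -0.7, 11.6] 
tool_pos: [518.1, 121.2, 35.4] contact_force: [-8.0, -0.5, 13.3]
```

```bash
s(){ egrep 'pos|contact'|tr '\n' ' ';echo; }
python3 -m crank '[[0,0.002,-0.0003,0,0,0],[0,0.002,0,0,0,0],[0,0,0,0,0,0]]'|s; python3 -m crank '[[0,0.002,0,0,0,0],[0,0.002,0,0,0,0],[0,0,0,0,0,0]]'|s; python3 -m crank '[[0,0.002,0,0,0,0],[0,0,0,0,0,0]]'|s
python3 - <<'E'
from plant import bot
from h import *
o=bot.get_obs();c=bot.capture("wrist");T=tool(o);np.savez("w4.npz",T=T,**c);d=bot.capture("side")["color"]
im=np.vstack([cv2.resize(c["color"][100:260,280:600],(640,320)),cv2.resize(d[150:210,300:420],(560,280),interpolation=2)[:, :560] if 0 else cv2.resize(d[150:210,300:420],(640,280),interpolation=2)]);cv2.imwrite("pics/w4.png",im)
E
```

```text
tool_pos: [520.7, 121.6, 35.4] contact_force: [-13.1, -1.6, 14.0] 
tool_pos: [526.8, 122.0, 35.5] contact_force: [-4.8, -0.9, 8.2] 
tool_pos: [529.0, 122.2, 35.5] contact_force: [-4.1, -0.4, 7.2]
```

View pics/w4.png

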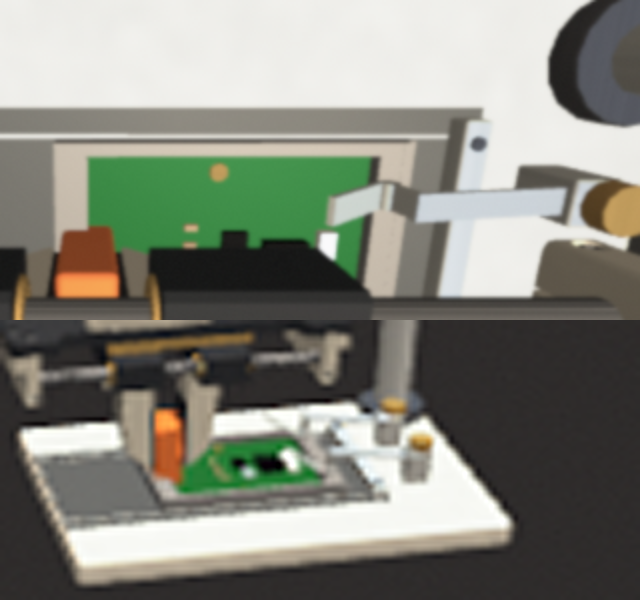

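The picture shows the carrier in the lane with both clip feet riding on the front rail, square to the stop, and a gap of about 14 mm. I'll continue.

```bash
s(){ egrep 'pos|contact'|tr '\n' ' ';echo; }
python3 -m crank '[[0,0.0015,0,0,0,0],[0,0.0015,0,0,0,0],[0,0,0,0,0,0]]'|s; python3 -m crank '[[0,0.0015,0,0,0,0],[0,0.001,0,0,0,0],[0,0,0,0,0,0]]'|s; python3 -m crank '[[0,0.001,0,0,0,0],[0,0.001,0,0,0,0],[0,0,0,0,0,0]]'|s;python3 -m crank '[[0,0.001,0,0,0,0],[0,0,0,0,0,0]]'|s;python3 -m crank '[[0,0.001,0,0,0,0],[0,0,0,0,0,0]]'|s
```

```text
tool_pos: [533.3, 122.5, 35.5] contact_force: [1.1, -0.8, 3.2] 
tool_pos: [535.2, 122.6, 35.5] contact_force: [-2.7, -0.5, 5.0] 
tool_pos: [536.7, 122.8, 35.5] contact_force: [-3.2, -1.1, 7.1] 
tool_pos: [537.7, 122.9, 35.5] contact_force: [-3.4, -1.0, 7.8] 
tool_pos: [538.7, 123.0, 35.5] contact_force: [-4.0, -0.6, 7.5]
```

The clips snapped down at x≈532, so the stop should be near TCP x≈540. I'll take fine steps.

```bash
s(){ egrep 'pos|contact'|tr '\n' ' ';echo; }
python3 -m crank '[[0,0.0005,0,0,0,0],[0,0,0,0,0,0],[0,0,0,0,0,0]]'|s; python3 -m crank '[[0,0.0005,0,0,0,0],[0,0,0,0,0,0],[0,0,0,0,0,0]]'|s
```

```text
tool_pos: [539.1, 123.0, 35.5] contact_force: [-2.4, -0.1, 8.0] 
tool_pos: [539.6, 123.1, 35.5] contact_force: [-3.0, 0.3, 8.5]
```

```bash
s(){ egrep 'pos|contact'|tr '\n' ' ';echo; }
python3 -m crank '[[0,0.0005,0,0,0,0],[0,0,0,0,0,0],[0,0,0,0,0,0]]'|s; python3 -m crank '[[0,0.0004,0,0,0,0],[0,0,0,0,0,0],[0,0,0,0,0,0]]'|s
```

```text
tool_pos: [540.1, 123.1, 35.5] contact_force: [-3.7, -0.1, 8.2] 
tool_pos: [540.5, 123.2, 35.5] contact_force: [-4.8, 0.5, 7.8]
```

```bash
s(){ egrep 'pos|contact'|tr '\n' ' ';echo; }
python3 -m crank '[[0,0.0004,0,0,0,0],[0,0,0,0,0,0],[0,0,0,0,0,0]]'|s; python3 -m crank '[[0,0.0004,0,0,0,0],[0,0,0,0,0,0],[0,0,0,0,0,0]]'|s
```

```text
tool_pos: [540.9, 123.2, 35.5] contact_force: [-3.7, -0.2, 7.2] 
tool_pos: [541.3, 123.2, 35.5] contact_force: [-2.9, -0.9, 8.6]
```

```bash
s(){ egrep 'pos|contact'|tr '\n' ' ';echo; }
python3 -m crank '[[0,0.0004,0,0,0,0],[0,0,0,0,0,0],[0,0,0,0,0,0]]'|s; python3 -m crank '[[0,0.0004,0,0,0,0],[0,0,0,0,0,0],[0,0,0,0,0,0]]'|s
```

```text
tool_pos: [541.7, 123.2, 35.5] contact_force: [-3.6, -0.6, 7.7] 
tool_pos: [541.7, 123.3, 35.5] contact_force: [-5.2, -0.3, 9.0]
```

```bash
s(){ egrep 'pos|contact'|tr '\n' ' ';echo; }
python3 -m crank '[[0,0.0004,0,0,0,0],[0,0,0,0,0,0],[0,0,0,0,0,0]]'|s
```

```text
tool_pos: [541.8, 123.3, 35.5] contact_force: [-7.2, -0.6, 10.1]
```

```bash
s(){ egrep 'pos|contact'|tr '\n' ' ';echo; }
python3 -m crank '[[0,0.0004,0,0,0,0],[0,0,0,0,0,0],[0,0,0,0,0,0]]'|s
```

```text
tool_pos: [541.8, 123.3, 35.4] contact_force: [-8.6, -1.3, 11.3]
```

The carrier reached the stop at x=541.75. Sliding friction is about 3.5 N and stiffness about 4.5 N/mm, so I'll aim for a total of about 12.5–13 N.

```bash
s(){ egrep 'pos|contact'|tr '\n' ' ';echo; }
python3 -m crank '[[0,0.0004,0,0,0,0],[0,0,0,0,0,0],[0,0,0,0,0,0]]'|s;python3 -m crank '[[0,0.0004,0,0,0,0],[0,0,0,0,0,0],[0,0,0,0,0,0],[0,0,0,0,0,0]]'|s;python3 -m crank '[[0,0,0,0,0,0],[0,0,0,0,0,0]]'|s;python3 -m crank '[[0,0,0,0,0,0],[0,0,0,0,0,0]]'|s
```

```text
tool_pos: [541.8, 123.3, 35.5] contact_force: [-10.9, -1.1, 11.4] 
tool_pos: [541.7, 123.4, 35.4] contact_force: [-11.7, -0.7, 13.3] 
tool_pos: [541.8, 123.4, 35.4] contact_force: [-10.3, -1.4, 13.1] 
tool_pos: [541.7, 123.4, 35.4] contact_force: [-11.0, -0.8, 13.6]
```

```bash
s(){ egrep 'pos|contact'|tr '\n' ' ';echo; }
python3 -m crank '[[0,0.0003,0,0,0,0],[0,0.0002,0,0,0,0],[0,0,0,0,0,0],[0,0,0,0,0,0]]'|s;python3 -m crank '[[0,0,0,0,0,0],[0,0,0,0,0,0]]'|s;python3 -m crank '[[0,0,0,0,0,0],[0,0,0,0,0,0]]'|s
```

```text
tool_pos: [541.7, 123.4, 35.4] contact_force: [-11.9, -1.1, 14.0] 
tool_pos: [541.7, 123.4, 35.5] contact_force: [-11.6, -1.4, 14.6] 
tool_pos: [541.7, 123.3, 35.4] contact_force: [-12.4, -0.2, 14.0]
```

```bash
s(){ egrep 'pos|contact'|tr '\n' ' ';echo; }
python3 -m crank '[[0,0.0002,0,0,0,0],[0,0.0002,0,0,0,0],[0,0,0,0,0,0],[0,0,0,0,0,0]]'|s;python3 -m crank '[[0,0,0,0,0,0],[0,0,0,0,0,0]]'|s;python3 -m crank '[[0,0,0,0,0,0],[0,0,0,0,0,0]]'|s
```

```text
tool_pos: [541.7, 123.4, 35.4] contact_force: [-14.3, -2.0, 16.9] 
tool_pos: [541.7, 123.4, 35.4] contact_force: [-14.2, -1.1, 15.9] 
tool_pos: [541.8, 123.4, 35.5] contact_force: [-14.8, -1.9, 15.2]
```

Total push is about 14.4 N, which puts about 10–11 N on the stop, held steadily. I'll relax most of it, open, and retreat upwards.

```bash
s(){ egrep 'pos|contact|grip'|tr '\n' ' ';echo; }
python3 -m crank '[[0,-0.001,0,0,0,0],[0,-0.001,-0.0003,0,0,0],[0,0,0,0,0,0]]'|s;python3 -m crank '[[0,0,0,0,0,0],[0,0,0,0,0,0],[0,0,0,0,0,0],[0,0,0,0,0,0]]' 33|s;python3 -m crank '[[0,0,-0.02,0,0,0],[0,0,-0.03,0,0,0],[0,0,-0.04,0,0,0],[0,0,-0.04,0,0,0],[0,0,0,0,0,0]]'|s
python3 - <<'E'
from plant import bot
from meas import *
o=bot.get_obs();c=bot.capture("wrist");T=tool(o);np.savez("w5.npz",T=T,**c);d=bot.capture("side")["color"];W=cam(c,T)
print(o["time"],o["tool_pos"],o["contact_force"]);u=proj(c,W,[[641.7,133,18]]);print(u)
im=np.vstack([cv2.resize(c["color"][100:260,280:600],(640,320),interpolation=2),cv2.resize(d[150:210,300:420],(640,280),interpolation=2)]);cv2.imwrite("pics/w5.png",im)
E
```

```text
tool_pos: [541.8, 123.4, 35.5] contact_force: [-6.1, -0.1, 6.9] grip_width: 15.8 
tool_pos: [543.7, 123.4, 35.6] contact_force: [-0.5, -0.7, 0.5] grip_width: 30.4 
tool_pos: [545.6, 123.6, 169.0] contact_force: [-0.2, -0.9, 0.0] grip_width: 30.0 
22.6 [545.59312129 123.60092931 168.99052697] [-0.15032732 -0.85473924  0.01363243]
[[407.58630217 186.25205172]]
```

View pics/w5.png

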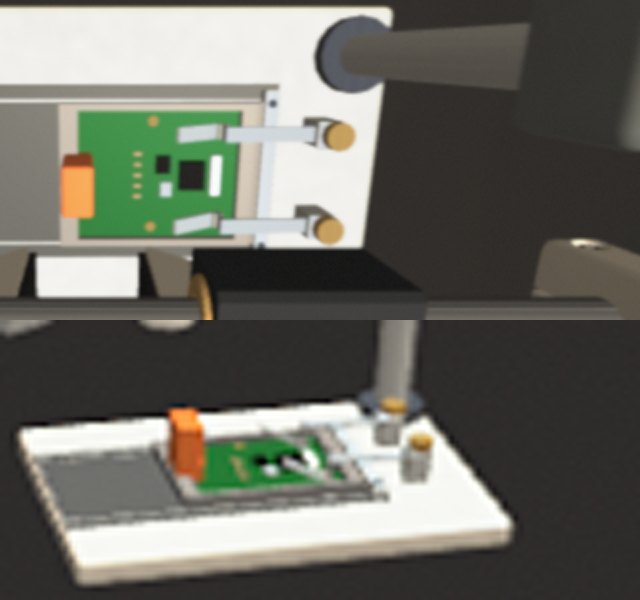

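The picture shows the carrier's rail flush with the stop, both clip feet down on the board behind the rail, and the gripper clear. I'll hand it in.

```bash
python3 -c "
from plant import bot
print(bot.close_job())"
```

```text
the job is handed in; nothing more can be done
None
```

The orange-grip carrier is home against the back stop with both clips snapped down behind its rail. It was pressed with an estimated 10–11 N on the stop, then released, and the job is handed in at about 23 s; no verdict was returned.

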